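# Load the bush on the tilting drill fixture and hold the plate at its angle mark

### The arm

A 6-joint arm with a two-finger parallel gripper is mounted at the origin on the work surface. World frame = base frame: x ahead of the robot, y to its left, z up, the work surface at z = 0. Lengths are in m, angles in degrees, forces in N, time in s.
With the tool pointing down it reaches from about 0.4 to 0.825 m from the base axis. Payload 7 kg.
Tool frame: the origin (TCP) lies midway between the tips of the shut fingers; the grasp point (between the pads) lies 19 mm behind it (ctrl.hold_point_z is the distance from the TCP to the grasp point, in m); z points along the fingers, y is the line along which they close (so a half turn about z gives the same grasp; the last joint's range is limited). The gripper opens to 88 mm and grips with 3 to 60 N. Pads are 19 mm wide; open, the fingers measure 130 mm over their backs; the gripper's body (78 mm by 193 mm) begins 47 mm behind the grasp point.
Start: joints at [79.59, 20.546, 0.682, 0, -70.136, -16.507], TCP at [0.306, 0.602, 0.227] pointing down, gripper open.
Joint ranges: [-176.03, 176.03], [-82.01, 121.73], [-58.28, 71.71], [-173.87, 95.51], [-174.79, -0.11], [-173.66, 173.66]. Speed limits (degrees/s): [136.94, 136.94, 172.46, 180, 180, 180].

### API

Orientations are given as [roll, pitch, yaw] about the fixed x, y, z axes, in that order (R = Rz(yaw) Ry(pitch) Rx(roll)).
In Python, from plant import ctrl gives the robot as it stands.
- The arm moves only by the tool apply_moves, never from a script. Its argument "deltas" is a list of rows, each an object with "fingers": the finger opening in mm, from 0 to 87.6; "delta_pos": the shift along the tool's x, y, z in mm, a list of three; "angular": the turn, a rotation vector about the tool's x, y, z in degrees, a list of three. A call has 1 to 10 rows; each row is the pose to reach, as a shift and turn from the pose commanded when the call began, along the tool's axes at that moment; what a row does not reach only later rows make up. A row lasts 1/10 s, in which the tool goes at most 50 mm and 8.59 degrees, less where a joint would pass 70% of its speed; a pose out of reach is approached as far as the arm can. A call with a gripper value outside its range is refused whole. The fingers move at their own pace and stop on an object; the grip force is fixed at half the most. Time passes only in rows, so rows that repeat a pose let the fingers close. It gives the time, the measured TCP pose, the force, the opening and the grip force at its end, in the units of the state.
- ctrl.get_obs(): the state, without advancing time (a new reading comes with each control period).
- ctrl.snapshot(name): name is "scene" or "top" or "wrist"; returns the picture (400x640x3 uint8, red, green, blue); there is no depth.
- ctrl.camera_params(name): a dict with "fx", "fy", "cx", "cy" (pixels), "cam_to_world" (4x4, takes a point from camera to world coordinates); the wrist camera has in their place "mount" (4x4, takes a point from camera to tool coordinates, whose origin is the TCP and whose axes are the flange's). Camera axes: x right, y up, looking along -z (the intrinsics and any distortion apply to the point x, -y, -z); pixel columns grow to the right and rows downward; lengths in m; the calibration is good to about 2 mm. A picture is of the moment at which its call begins: read the wrist's pose just before it. camera_params takes no time and is no camera call.
- ctrl.close_job(): hands the job in; it is judged then, once.
The state is a dict: "clock": time; "joint_pos": joint angles; "qvel": joint speeds; "tau": joint torques, N m; "tool_pos": TCP position; "orientation": TCP orientation; "force": force on the tool from outside, world axes, zero at the start; "moment": the same for the moment, N m; "opening": finger opening in m; "gripper_force": force on a finger pad.
Only numpy, scipy, OpenCV 4.12 (cv2) and the standard library are available. Lean on these libraries where they do the work, as an engineer would, in place of code of your own. Each camera call takes 0.05 s, during which the arm holds its last target. There are 200 camera calls.

### The job

Set up the tilting drill fixture for the angled oil hole: with its plate lying flat, slip the bronze bush that fits the locating plug over it, right down onto the plate, and let go of it. Then take the plate by its bow handle and swing it up, without ever letting it drop, until its pointer meets the index clip's tip on the quadrant, and finish holding it there by the handle, since nothing else keeps it up until I tighten the lock knob. Leave all the other things on the bench where they are.

Things in the scene. Friction and masses are not known exactly. Their poses are not given: they have to be found in the camera images.
- bush_center (a point): the bronze bush to load: a plain brass-coloured tube, 56 mm outside diameter, 47 mm bore, 28 mm high, about 0.18 kg, standing on the bench; of the three bronze bushes there it is the middle-sized one. This point is its centre, 14 mm above its foot; z is its own axis
- plug_seat (a point): foot of the steel locating plug, where its axis meets the hinged plate's top face (52 mm above the bench while flat); the frame turns with the plate, z along the plug. Plug: 44.4 mm diameter, 34 mm high, its last 8 mm tapering to 33 mm. A bush right down has its centre 14 mm above this point along z. Nothing but the bow handle stands on the plate within 85 mm of the plug's axis
- handle (a point): bow handle on the plate's free edge: round steel bar 14 mm thick along x, 90 mm long between two legs, its centre line 36 mm above the plate's top face. This point is the middle of the bar; frame as plug_seat's, y towards the hinge. It lies 168 mm along -y and 42 mm along z from the hinge axis, 88 mm from the plug's axis in -y. In the rules its legs and bar are plate_c2 to plate_c4
- hinge (a point): a point on the plate's hinge axis; x runs along the axis, y points away from the plate, z up. Raising the plate swings its -y edge (the handle edge) up. The aluminium plate is 140 mm along the hinge, 176 mm wide and 12 mm thick. The fixture is bolted down
- plate (a joint): angle of the hinged plate: 0 lying flat on its rest, grows as the handle edge is raised, stop at 0.75 rad. The hinge turns freely: the plate (0.6 to 1.0 kg) falls back if let go; lifting takes about 4 to 7 N at the handle
- index (a joint): angle at which the index clip is clamped on the quadrant, between 0.26 and 0.60 rad, on the same scale as joint plate: the plate is at the mark when the two are equal. It is clamped and must not be shifted
- pointer (a point): tip of the pointer that turns with the plate, at its quadrant end (+x), 177 mm from the hinge axis; its frame is parallel to the plate's
- mark (a point): tip of the index clip, a small dark steel block with a thumb screw, clamped on the rim of the graduated steel quadrant; the pointer's tip must come here. 177 mm from the hinge axis. The quadrant stands at the plate's +x end, 100 mm from the plug's and the handle's middle along x, and rises to 130 mm above the hinge
- bush_small_center (a point): a bystander: the smaller bronze bush (tube), 42 mm outside, 33 mm bore, 28 mm high, too small for the plug; this point is its centre, 14 mm above its foot
- bush_large_center (a point): a bystander: the larger bronze bush (tube), 68 mm outside, 59 mm bore, 28 mm high, far too loose on the plug; this point is its centre, 14 mm above its foot
- piston: a bystander: aluminium piston with ring grooves, 90 mm across, 56 mm high, standing; origin at its foot
- rod: a bystander: steel connecting rod lying flat, about 190 mm long, 22 mm high; origin at the centre of the big eye, x points to the small eye
- spray_can: a bystander: spray can, 64 mm across, 190 mm high; origin at its foot
- jar: a bystander: small jar with a metal lid, 56 mm across, 75 mm high; origin at its foot
- wrench: a bystander: steel wrench lying flat, 180 mm long; origin under its middle

How it is judged (in metres and radians):
On the way, in this order (a step that is already met when the one before it is completed fails the run):
1. the bush sits right down over the plug, on the flat plate, and is let go (z of bush_center in the frame of plug_seat between 0.011 and 0.017 m and x of bush_center in the frame of plug_seat between -0.004 and 0.004 m and y of bush_center in the frame of plug_seat between -0.004 and 0.004 m and angle between the z axis of bush_center and the z axis of plug_seat, either way round below 0.08 rad and value of joint plate below 0.04 rad and contact force between the fingers and bush below 0.1 N), for 0.3 s.
2. the plate, with the bush on it, is held by the handle with its pointer at the mark (z of bush_center in the frame of plug_seat between 0.011 and 0.017 m and x of bush_center in the frame of plug_seat between -0.004 and 0.004 m and y of bush_center in the frame of plug_seat between -0.004 and 0.004 m and angle between the z axis of bush_center and the z axis of plug_seat, either way round below 0.08 rad and angle between the y axis of pointer and the y axis of mark, either way round below 0.04 rad and (contact force between the fingers and plate_c2 above 1.5 N or contact force between the fingers and plate_c3 above 1.5 N or contact force between the fingers and plate_c4 above 1.5 N)), for 0.3 s.
At the end, for the whole second after the job is handed in: the fingers hold the plate still by its bow handle, within 0.04 rad of the index clip's angle (tips within 7 mm), more than 1.5 N at the handle; the bush, untouched, is over the plug, within 4 mm of its axis, square to the plate and at most 3 mm off its face (all of step 2 and velocity of joint plate between -0.1 and 0.1 rad/s and contact force between each of the fingers, the arm and bush below 0.1 N); the arm keeps its last pose, push and grip.
It fails at once if the plate is let drop (falls faster than 1.5 rad/s) (velocity of joint plate below -1.5 rad/s).
It fails at once if the index clip is knocked off its setting (more than 4 mm) (distance of mark from where it was at the start of the episode above 0.004 m).
It fails at once if another thing on the bench is moved (more than 20 mm) (distance of any of bush_small_center, bush_large_center, piston, rod, spray_can, jar, wrench from where it was at the start of the episode above 0.02 m).
It also fails if it takes over 58 s, if anything falls off the work surface, if the arm or the gripper's body presses on something with over 40 N, if the wrist force passes 120 N, or if a joint passes its speed limit or range.

## Working session

There is one attempt and no reset: what is moved stays moved. The work goes in short steps, Python scripts to look and compute and a tool call to move; the robot and the scene stay as the last step left them, time stands still between calls to the robot, and variables do not carry over. Pictures are saved under pics/ and viewed, at most 10 in all, crops included, and the job is handed in when it is done.

Besides the shell and the picture viewer there is one more tool, called after "Emit:" as name([rows], argument=value, ...), one row to a line, values as JSON. apply_moves: Moves the arm, as the interface text tells. Its arguments: {"type":"object","properties":{"deltas":{"type":"array"}},"required":["deltas"]}

```bash
mkdir -p pics; ls; python3 - <<'E'
from plant import ctrl
import cv2,numpy as np
print(ctrl.get_obs())
for n in ("scene","top","wrist"):
    cv2.imwrite(f"pics/{n}0.png",ctrl.snapshot(n)[:,:,::-1])
    p=ctrl.camera_params(n); print(n,{k:np.round(v,4).tolist() if not isinstance(v,str) else v for k,v in p.items()})
E
```

```text
pics
{'clock': 0.0, 'joint_pos': array([ 7.95902244e+01,  2.05910608e+01,  6.32825414e-01, -2.06896610e-02,
       -7.01351216e+01, -1.65073950e+01]), 'qvel': array([ 0.1629691 ,  0.03714565,  0.01013756,  0.00916246,  0.05274486,
       -0.01164015]), 'tau': array([-1.18738695e-03, -5.82705116e+01,  2.93058211e+01,  6.99716136e+00,
        6.69296103e-03, -1.60646036e-04]), 'tool_pos': array([0.3053666 , 0.60142066, 0.22561791]), 'orientation': array([ 1.79904964e+02, -7.88116405e-03, -2.69242103e+01]), 'force': array([-0.06665965,  0.67325243,  0.0174852 ]), 'moment': array([-0.01870323,  0.00411025,  0.08121208]), 'gripper_force': 0.0, 'opening': 0.08779705130822668}
scene {'fx': 438.9659, 'fy': 438.9659, 'cx': 325.055, 'cy': 203.3082, 'cam_to_world': [[-0.4011, -0.5693, 0.7177, 1.6506], [0.916, -0.245, 0.3177, 0.4156], [-0.005, 0.7848, 0.6197, 0.9863], [0.0, 0.0, 0.0, 1.0]]}
top {'fx': 378.8935, 'fy': 378.8935, 'cx': 313.2473, 'cy': 201.7206, 'cam_to_world': [[-0.0154, 0.9962, -0.0854, 0.5097], [-0.9998, -0.0141, 0.0157, -0.0185], [0.0144, 0.0857, 0.9962, 1.1474], [0.0, 0.0, 0.0, 1.0]]}
wrist {'fx': 349.4447, 'fy': 349.4447, 'cx': 314.5614, 'cy': 202.5241, 'mount': [[-0.0001, 0.9652, 0.2615, 0.0699], [1.0, 0.0001, -0.0002, -0.0009], [-0.0003, 0.2615, -0.9652, -0.1586], [0.0, 0.0, 0.0, 1.0]]}
```

View pics/top0.png

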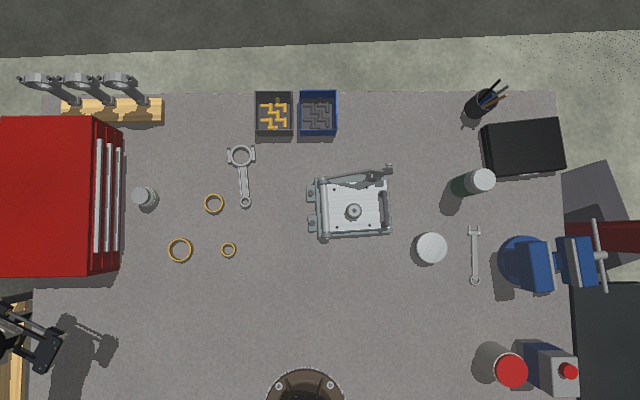

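View pics/scene0.png

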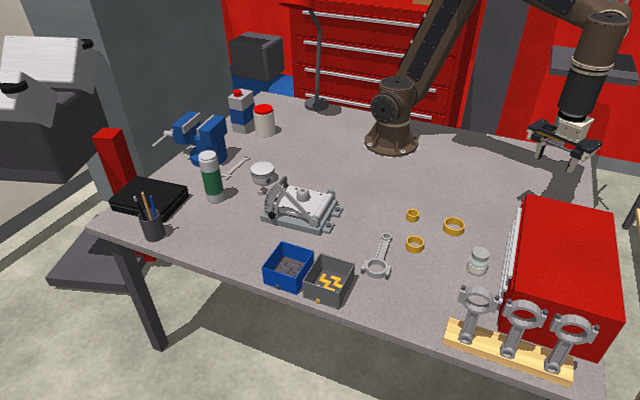

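The top view shows the medium bush at (214,203), the small one at (229,250) and the large one at (180,250). The plug is at about (354,211), the bow handle at about (384,210), and the hinge is on the left. The quadrant is at the top, at the world +x end.

```bash
cat > h.py <<'E'
from plant import ctrl
import cv2,numpy as np
from scipy.spatial.transform import Rotation as R
def pose():
    o=ctrl.get_obs(); T=np.eye(4); T[:3,:3]=R.from_euler('xyz',o['orientation'],degrees=True).as_matrix(); T[:3,3]=o['tool_pos']; return T
def cam(n,T=None):
    p=ctrl.camera_params(n); M=p['cam_to_world'] if n!='wrist' else T@p['mount']; return p,np.array(M)
def ray(n,uv,T=None):
    p,M=cam(n,T); d=np.array([(uv[0]-p['cx'])/p['fx'],-(uv[1]-p['cy'])/p['fy'],-1]); return M[:3,3],M[:3,:3]@d
def onz(n,uv,z,T=None):
    o,d=ray(n,uv,T); return o+d*(z-o[2])/d[2]
def proj(n,X,T=None):
    p,M=cam(n,T); c=np.linalg.inv(M)@np.r_[X,1]; return np.array([p['cx']-p['fx']*c[0]/c[2],p['cy']+p['fy']*c[1]/c[2]])
def brass(im):
    h=cv2.cvtColor(im,cv2.COLOR_RGB2HSV); return cv2.inRange(h,(14,110,60),(32,255,255))
def totool(v,T): return T[:3,:3].T@np.asarray(v)*1000
def snap(n,name):
    T=pose(); im=ctrl.snapshot(n); cv2.imwrite(f'pics/{name}.png',im[:,:,::-1]); return T,im
E
python3 - <<'E'
from h import *
for uv,z in (((214,203),.02),((229,250),.02),((180,250),.02),((354,211),.086),((384,210),.088)): print(onz('top',uv,z).round(3))
T=pose(); im=cv2.imread('pics/top0.png')
print(totool(onz('top',(214,203),0)-T[:3,3],T).round(1))
# where to put TCP so that wrist cam centres on the bush with same yaw
print(onz('wrist',(314,200),0.02,T).round(3),T.round(3)[:3])
E
```

```text
[0.607 0.259 0.02 ]
[0.467 0.214 0.02 ]
[0.47  0.358 0.02 ]
[ 0.573 -0.149  0.086]
[ 0.574 -0.234  0.088]
[423.  163.5 226.1]
[0.283 0.614 0.02 ] [[ 0.892 -0.453 -0.     0.305]
 [-0.453 -0.892 -0.001  0.602]
 [ 0.     0.001 -1.     0.226]]
```

```bash
python3 - <<'E'
import cv2
im=cv2.imread('pics/top0.png')[150:270,290:410]
im2=cv2.imread('pics/scene0.png')[165:245,250:350]
a=cv2.resize(im,(600,600),interpolation=cv2.INTER_CUBIC); cv2.imwrite('pics/a.png',a)
E
```

```text
(no output)
```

View pics/a.png

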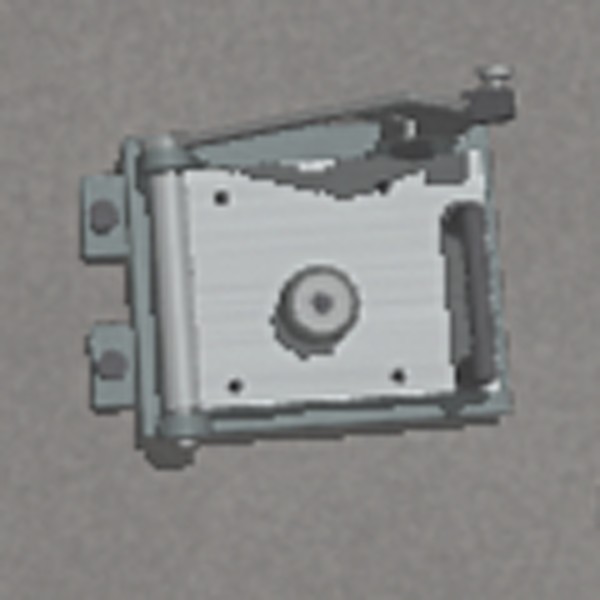

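The close-up shows the fixture turned a few degrees. The plug is at crop (321,303), the bar runs from (462,210) to (485,380), and the clip is at (490,105). Next I move over the bush.

Emit:
apply_moves([
  {"fingers":87,"delta_pos":[42,17,0],"angular":[0,0,0]},
  {"fingers":87,"delta_pos":[85,34,0],"angular":[0,0,0]},
  {"fingers":87,"delta_pos":[127,50,0],"angular":[0,0,0]},
  {"fingers":80,"delta_pos":[170,67,0],"angular":[0,0,0]},
  {"fingers":72,"delta_pos":[212,84,0],"angular":[0,0,0]},
  {"fingers":72,"delta_pos":[254,101,0],"angular":[0,0,0]},
  {"fingers":72,"delta_pos":[297,118,0],"angular":[0,0,0]},
  {"fingers":72,"delta_pos":[339,134,0],"angular":[0,0,0]},
  {"fingers":72,"delta_pos":[382,151,0],"angular":[0,0,0]},
  {"fingers":72,"delta_pos":[424,168,0],"angular":[0,0,0]},
])

```text
clock: 1.15
tool_pos: [0.6085, 0.2585, 0.2264]
orientation: [180.0, 0.0, -26.9]
force: [0.7, 1.3, 0.3]
opening: 0.0719
gripper_force: 0.0
```

Emit:
apply_moves([
  {"fingers":72,"delta_pos":[0,0,0],"angular":[0,0,0]},
  {"fingers":72,"delta_pos":[0,0,0],"angular":[0,0,0]},
  {"fingers":72,"delta_pos":[0,0,0],"angular":[0,0,0]},
])

```text
clock: 1.45
tool_pos: [0.6072, 0.2604, 0.2263]
orientation: [180.0, 0.0, -26.9]
force: [-0.2, 0.5, 0.4]
opening: 0.0722
gripper_force: 0.0
```

```bash
cat >> h.py <<'E'
def rings(im):
    c,h=cv2.findContours(brass(im),cv2.RETR_CCOMP,cv2.CHAIN_APPROX_NONE); out=[]
    for i in range(len(c)):
        if h[0][i][3]>=0 and cv2.contourArea(c[i])>300: out.append((cv2.fitEllipse(c[i]),cv2.fitEllipse(c[h[0][i][3]])))
    return out
E
python3 - <<'E'
from h import *
T,im=snap('wrist','w1'); print(T.round(4)[:3])
for i,o in rings(im):
    print(np.round(i,1).tolist() if 0 else i,o); C=onz('wrist',o[0],.028,T); print(C.round(4),totool(C-T[:3,3],T).round(1))
E
```

```text
[[ 8.917e-01 -4.526e-01 -5.000e-04  6.072e-01]
 [-4.526e-01 -8.917e-01 -1.000e-04  2.604e-01]
 [-4.000e-04  3.000e-04 -1.000e+00  2.263e-01]]
((313.3887023925781, 177.46290588378906), (39.41093444824219, 44.2421875), 90.82584381103516) ((313.3435363769531, 179.03128051757812), (51.424137115478516, 53.43326950073242), 178.46192932128906)
[0.6067 0.2629 0.028 ] [ -1.5  -2.1 198.3]
```

View pics/w1.png

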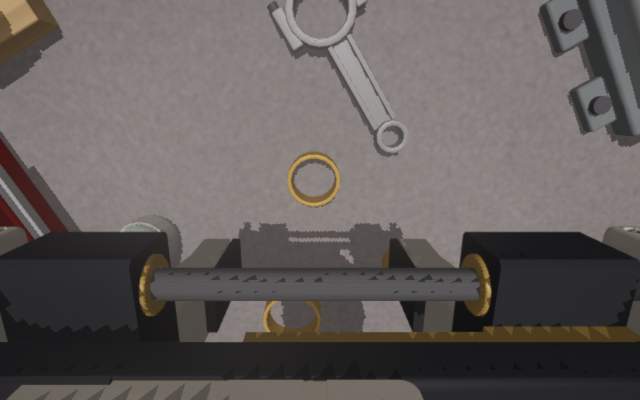

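The wrist view shows the medium bush at (313,179), measured at about 56 mm, with the rod's small eye at (390,136) clear of the fingers. I'll descend, close once to find the camera's offset, release and look again.

Emit:
apply_moves([
  {"fingers":72,"delta_pos":[-2.5,-2,40],"angular":[0,0,0]},
  {"fingers":72,"delta_pos":[-2.5,-2,85],"angular":[0,0,0]},
  {"fingers":72,"delta_pos":[-2.5,-2,130],"angular":[0,0,0]},
  {"fingers":72,"delta_pos":[-2.5,-2,170],"angular":[0,0,0]},
  {"fingers":72,"delta_pos":[-2.5,-2,200],"angular":[0,0,0]},
  {"fingers":72,"delta_pos":[-2.5,-2,220],"angular":[0,0,0]},
  {"fingers":72,"delta_pos":[-2.5,-2,220],"angular":[0,0,0]},
  {"fingers":50,"delta_pos":[-2.5,-2,220],"angular":[0,0,0]},
  {"fingers":50,"delta_pos":[-2.5,-2,220],"angular":[0,0,0]},
  {"fingers":50,"delta_pos":[-2.5,-2,220],"angular":[0,0,0]},
])

```text
clock: 2.5
tool_pos: [0.6069, 0.2639, 0.0084]
orientation: [-179.9, -0.1, -26.9]
force: [-0.8, 1.2, 2.2]
opening: 0.0563
gripper_force: 30.0
```

Emit:
apply_moves([
  {"fingers":50,"delta_pos":[0,0,0],"angular":[0,0,0]},
  {"fingers":50,"delta_pos":[0,0,0],"angular":[0,0,0]},
  {"fingers":50,"delta_pos":[0,0,0],"angular":[0,0,0]},
])

```text
clock: 2.8
tool_pos: [0.6069, 0.2639, 0.0083]
orientation: [-179.9, -0.1, -26.9]
force: [-3.0, 1.9, 7.0]
opening: 0.0562
gripper_force: 30.0
```

Emit:
apply_moves([
  {"fingers":72,"delta_pos":[0,0,0],"angular":[0,0,0]},
  {"fingers":72,"delta_pos":[0,0,0],"angular":[0,0,0]},
  {"fingers":72,"delta_pos":[0,0,0],"angular":[0,0,0]},
  {"fingers":72,"delta_pos":[0,0,-40],"angular":[0,0,0]},
  {"fingers":72,"delta_pos":[0,0,-85],"angular":[0,0,0]},
  {"fingers":72,"delta_pos":[0,0,-130],"angular":[0,0,0]},
  {"fingers":72,"delta_pos":[0,0,-175],"angular":[0,0,0]},
  {"fingers":72,"delta_pos":[0,0,-220],"angular":[0,0,0]},
  {"fingers":72,"delta_pos":[0,0,-220],"angular":[0,0,0]},
  {"fingers":72,"delta_pos":[0,0,-220],"angular":[0,0,0]},
])

```text
clock: 3.8
tool_pos: [0.6067, 0.2632, 0.228]
orientation: [-179.8, -0.1, -26.9]
force: [-0.6, -0.4, -1.3]
opening: 0.072
gripper_force: 0.0
```

```bash
python3 - <<'E'
from h import *
T,im=snap('wrist','w2'); print(T.round(4)[:3])
for i,o in rings(im):
    print(i,o); C=onz('wrist',o[0],.028,T); print(C.round(4),totool(C-T[:3,3],T).round(1))
m=brass(im); ys,xs=np.nonzero(m[120:230,250:380]); print(xs.min()+250,xs.max()+250,ys.min()+120,ys.max()+120)
print(ctrl.get_obs()['force'])
cv2.imwrite('pics/w2c.png',cv2.resize(im[130:230,260:370,::-1],None,fx=5,fy=5,interpolation=cv2.INTER_NEAREST))
E
```

```text
[[ 0.8915 -0.453   0.0021  0.6067]
 [-0.453  -0.8915  0.002   0.2632]
 [ 0.001  -0.0028 -1.      0.228 ]]
((314.4048767089844, 175.75059509277344), (39.716426849365234, 44.009647369384766), 89.60702514648438) ((314.4544677734375, 177.3822784423828), (51.25004196166992, 52.94743347167969), 179.6614532470703)
[0.6074 0.2645 0.028 ] [-1.e-01 -9.e-01  2.e+02]
289 340 151 204
[-1.28741762 -0.17330177 -1.06184376]
```

View pics/w2c.png

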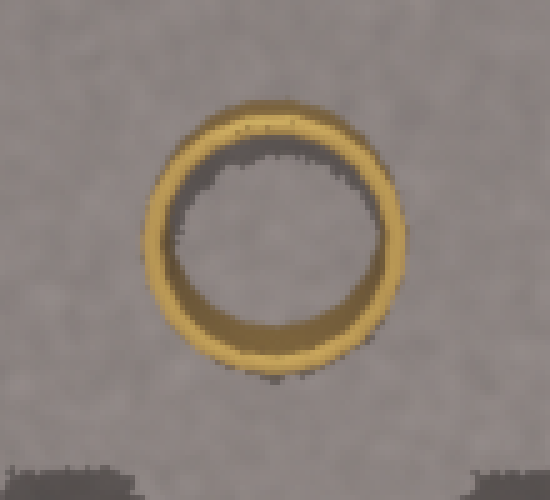

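The crop shows the top-rim centre at about (315,178.7), so the bush lies about 1.5 mm toward −x of the TCP, and y agrees to within 1 mm. Gripping and lifting now.

Emit:
apply_moves([
  {"fingers":72,"delta_pos":[-1.5,0,45],"angular":[0,0,0]},
  {"fingers":72,"delta_pos":[-1.5,0,90],"angular":[0,0,0]},
  {"fingers":72,"delta_pos":[-1.5,0,135],"angular":[0,0,0]},
  {"fingers":72,"delta_pos":[-1.5,0,175],"angular":[0,0,0]},
  {"fingers":72,"delta_pos":[-1.5,0,205],"angular":[0,0,0]},
  {"fingers":72,"delta_pos":[-1.5,0,216],"angular":[0,0,0]},
  {"fingers":72,"delta_pos":[-1.5,0,216],"angular":[0,0,0]},
  {"fingers":50,"delta_pos":[-1.5,0,216],"angular":[0,0,0]},
  {"fingers":50,"delta_pos":[-1.5,0,216],"angular":[0,0,0]},
  {"fingers":50,"delta_pos":[-1.5,0,216],"angular":[0,0,0]},
])

```text
clock: 4.85
tool_pos: [0.6059, 0.2644, 0.0125]
orientation: [-179.8, -0.1, -26.9]
force: [0.2, -0.1, 1.6]
opening: 0.0558
gripper_force: 30.0
```

Emit:
apply_moves([
  {"fingers":50,"delta_pos":[0,0,0],"angular":[0,0,0]},
  {"fingers":50,"delta_pos":[0,0,0],"angular":[0,0,0]},
  {"fingers":50,"delta_pos":[0,0,-20],"angular":[0,0,0]},
  {"fingers":50,"delta_pos":[0,0,-60],"angular":[0,0,0]},
  {"fingers":50,"delta_pos":[0,0,-105],"angular":[0,0,0]},
  {"fingers":50,"delta_pos":[0,0,-150],"angular":[0,0,0]},
  {"fingers":50,"delta_pos":[0,0,-190],"angular":[0,0,0]},
  {"fingers":50,"delta_pos":[0,0,-216],"angular":[0,0,0]},
  {"fingers":50,"delta_pos":[0,0,-216],"angular":[0,0,0]},
])

```text
clock: 5.75
tool_pos: [0.6065, 0.2646, 0.232]
orientation: [-179.6, -0.2, -26.9]
force: [-0.0, 0.1, -1.3]
opening: 0.0561
gripper_force: 30.0
```

```bash
python3 - <<'E'
from h import *
f=lambda u,v:(290+u/5,150+v/5)
for a,b,z in (((462,215),(485,375),.088),((180,415),(500,400),.04),((155,170),(180,410),.052),((222,198),(235,385),.052),((235,385),(398,375),.052)):
    A=onz('top',f(*a),z);B=onz('top',f(*b),z);d=B-A; print(A.round(3),B.round(3),np.degrees(np.arctan2(d[1],d[0])).round(1))
print(onz('top',f(321,303),.086).round(4))
T=pose(); print(T.round(4)[:3], proj('wrist',T[:3,3]+T[:3,:3]@[0,0,-.014],T))
E
```

```text
[ 0.622 -0.231  0.088] [ 0.532 -0.241  0.088] -173.6
[ 0.513 -0.072  0.04 ] [ 0.518 -0.259  0.04 ] -88.2
[ 0.655 -0.059  0.052] [ 0.515 -0.071  0.052] -175.1
[ 0.638 -0.098  0.052] [ 0.529 -0.103  0.052] -177.2
[ 0.529 -0.103  0.052] [ 0.534 -0.198  0.052] -87.4
[ 0.574  -0.1499  0.086 ]
[[ 0.8918 -0.4524  0.0067  0.6065]
 [-0.4524 -0.8918  0.0045  0.2646]
 [ 0.004  -0.007  -1.      0.232 ]] [316.46491053 268.20427957]
```

Emit:
apply_moves([
  {"fingers":50,"delta_pos":[13,40,0],"angular":[0,0,-3]},
  {"fingers":50,"delta_pos":[26,80,0],"angular":[0,0,-6]},
  {"fingers":50,"delta_pos":[40,120,0],"angular":[0,0,-9]},
  {"fingers":50,"delta_pos":[53,160,0],"angular":[0,0,-12]},
  {"fingers":50,"delta_pos":[66,200,0],"angular":[0,0,-15]},
  {"fingers":50,"delta_pos":[79,240,0],"angular":[0,0,-18]},
  {"fingers":50,"delta_pos":[92,280,0],"angular":[0,0,-21]},
  {"fingers":50,"delta_pos":[106,320,0],"angular":[0,0,-24]},
  {"fingers":50,"delta_pos":[119,360,0],"angular":[0,0,-28]},
  {"fingers":50,"delta_pos":[132,398,0],"angular":[0,0,-31]},
])

```text
clock: 6.75
tool_pos: [0.541, -0.1524, 0.2257]
orientation: [-180.0, 0.1, 4.2]
force: [1.1, 0.6, -1.4]
opening: 0.0556
gripper_force: 30.0
```

Emit:
apply_moves([
  {"fingers":50,"delta_pos":[0,0,0],"angular":[0,0,0]},
  {"fingers":50,"delta_pos":[0,0,0],"angular":[0,0,0]},
  {"fingers":50,"delta_pos":[0,0,0],"angular":[0,0,0]},
  {"fingers":50,"delta_pos":[0,0,0],"angular":[0,0,0]},
])

```text
clock: 7.15
tool_pos: [0.5425, -0.15, 0.2263]
orientation: [-180.0, 0.0, 4.1]
force: [-0.4, 0.2, -2.5]
opening: 0.0558
gripper_force: 30.0
```

```bash
python3 - <<'E'
from h import *
T,im=snap('wrist','w3'); print(T.round(4)[:3]); print(ctrl.get_obs()['orientation'])
E
```

```text
[[ 9.974e-01  7.210e-02 -4.000e-04  5.425e-01]
 [ 7.210e-02 -9.974e-01  2.000e-04 -1.500e-01]
 [-4.000e-04 -2.000e-04 -1.000e+00  2.263e-01]]
[-1.79991754e+02  1.12350024e-02  4.15234329e+00]
```

View pics/w3.png

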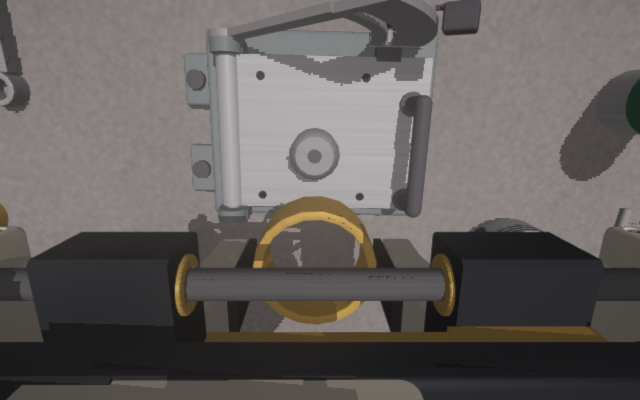

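The wrist view shows the plug top at about (315,156) and the plate nearly aligned with the tool. The bar runs from (422,100) to (415,212), the clip is at (461,17), and the held bush is centred on column 315.

```bash
cat >> h.py <<'E'
def darkc(im,box,thr):
    x0,y0,x1,y1=box; g=cv2.cvtColor(im,cv2.COLOR_RGB2GRAY)[y0:y1,x0:x1]; m=(g<thr).astype(np.uint8)
    n,l,s,c=cv2.connectedComponentsWithStats(m); i=1+np.argmax(s[1:,4]); return c[i]+[x0,y0],s[i,4]
E
python3 - <<'E'
from h import *
im=cv2.imread('pics/w3.png')[:,:,::-1].copy(); T=pose()
g=cv2.cvtColor(im,cv2.COLOR_RGB2GRAY); print(g[156,285:345:2],g[130:184:2,325])
c,a=darkc(im,(303,145,328,170),115); print(c,a)
for z in (.084,.086): C=onz('wrist',c,z,T); print(C.round(4),totool(C-T[:3,3],T).round(1))
H=[darkc(im,b,100) for b in ((252,67,268,83),(358,69,374,85),(255,187,271,203),(352,188,368,204))]; P=[onz('wrist',h[0],.052,T) for h in H]
print([(h[0].round(1),h[1]) for h in H],np.round(P,4), [np.degrees(np.arctan2(d[0],-d[1])) for d in (P[1]-P[0],P[3]-P[2])], np.mean(P,0))
for uv in ((421,104),(415,212)):print(onz('wrist',uv,.088,T))
r=ctrl.camera_params('top')
for n in ('top',):
    im2=ctrl.snapshot('top'); cv2.imwrite('pics/t2.png',im2[:,:,::-1])
E
```

```text
[172 133 103  96 107 136 154 154 154 154 154 130 101 102 102 101 103 103
 129 153 153 153 153 153 144 119 109 127 175 176] [153 115 120 126 131 144 157 156 158 155 155 151 152 153 154 155 153 153
 153 154 153 112  98  97 169 173 172]
[314.08571429 155.97857143] 140
[ 0.5728 -0.1465  0.084 ] [ 30.4  -1.3 142.4]
[ 0.573  -0.1465  0.086 ] [ 30.6  -1.3 140.4]
[(array([259.9,  74.9]), np.int32(50)), (array([365.7,  76.8]), np.int32(64)), (array([262.2, 194.1]), np.int32(40)), (array([359.1, 196.2]), np.int32(42))] [[ 0.6376 -0.0929  0.052 ]
 [ 0.6429 -0.1879  0.052 ]
 [ 0.5275 -0.0987  0.052 ]
 [ 0.5323 -0.1937  0.052 ]] [np.float64(3.1908488340441927), np.float64(2.8623111810061457)] [ 0.58508381 -0.14330002  0.052     ]
[ 0.62202856 -0.23061779  0.088     ]
[ 0.53019734 -0.23931243  0.088     ]
```

Emit:
apply_moves([
  {"fingers":50,"delta_pos":[15,0,0],"angular":[0,0,1]},
  {"fingers":50,"delta_pos":[30.5,-0.5,20],"angular":[0,0,1]},
  {"fingers":50,"delta_pos":[30.5,-0.5,60],"angular":[0,0,1]},
  {"fingers":50,"delta_pos":[30.5,-0.5,95],"angular":[0,0,1]},
  {"fingers":50,"delta_pos":[30.5,-0.5,115],"angular":[0,0,1]},
  {"fingers":50,"delta_pos":[30.5,-0.5,115],"angular":[0,0,1]},
  {"fingers":50,"delta_pos":[30.5,-0.5,122],"angular":[0,0,1]},
  {"fingers":50,"delta_pos":[30.5,-0.5,130],"angular":[0,0,1]},
  {"fingers":50,"delta_pos":[30.5,-0.5,135],"angular":[0,0,1]},
  {"fingers":50,"delta_pos":[30.5,-0.5,135],"angular":[0,0,1]},
])

```text
clock: 8.25
tool_pos: [0.5727, -0.1482, 0.0914]
orientation: [-180.0, 0.0, 3.1]
force: [-0.1, 0.2, -2.1]
opening: 0.0561
gripper_force: 30.0
```

Emit:
apply_moves([
  {"fingers":50,"delta_pos":[0,0,4],"angular":[0,0,0]},
  {"fingers":50,"delta_pos":[0,0,4],"angular":[0,0,0]},
  {"fingers":50,"delta_pos":[0,0,4],"angular":[0,0,0]},
])

```text
clock: 8.55
tool_pos: [0.5729, -0.1483, 0.0878]
orientation: [180.0, -0.0, 3.1]
force: [-0.2, -0.0, -1.3]
opening: 0.0558
gripper_force: 30.0
```

Emit:
apply_moves([
  {"fingers":50,"delta_pos":[0,0,5],"angular":[0,0,0]},
  {"fingers":50,"delta_pos":[0,0,10],"angular":[0,0,0]},
  {"fingers":50,"delta_pos":[0,0,15],"angular":[0,0,0]},
  {"fingers":50,"delta_pos":[0,0,19],"angular":[0,0,0]},
  {"fingers":50,"delta_pos":[0,0,19],"angular":[0,0,0]},
  {"fingers":50,"delta_pos":[0,0,19],"angular":[0,0,0]},
])

```text
clock: 9.15
tool_pos: [0.5728, -0.1483, 0.0684]
orientation: [180.0, 0.0, 3.1]
force: [-0.1, 0.3, -1.6]
opening: 0.0559
gripper_force: 30.0
```

Emit:
apply_moves([
  {"fingers":50,"delta_pos":[0,0,3],"angular":[0,0,0]},
  {"fingers":50,"delta_pos":[0,0,3],"angular":[0,0,0]},
  {"fingers":50,"delta_pos":[0,0,5],"angular":[0,0,0]},
  {"fingers":50,"delta_pos":[0,0,5],"angular":[0,0,0]},
])

```text
clock: 9.55
tool_pos: [0.5731, -0.1483, 0.0644]
orientation: [180.0, -0.0, 3.1]
force: [-1.5, 0.6, 4.4]
opening: 0.0558
gripper_force: 30.0
```

Emit:
apply_moves([
  {"fingers":70,"delta_pos":[0,0,0],"angular":[0,0,0]},
  {"fingers":70,"delta_pos":[0,0,0],"angular":[0,0,0]},
  {"fingers":70,"delta_pos":[0,0,0],"angular":[0,0,0]},
  {"fingers":70,"delta_pos":[0,0,0],"angular":[0,0,0]},
  {"fingers":70,"delta_pos":[0,0,-20],"angular":[0,0,0]},
  {"fingers":70,"delta_pos":[0,0,-50],"angular":[0,0,0]},
  {"fingers":50,"delta_pos":[0,0,-95],"angular":[0,0,0]},
  {"fingers":50,"delta_pos":[-30,0,-140],"angular":[0,0,0]},
  {"fingers":50,"delta_pos":[-30,0,-140],"angular":[0,0,0]},
  {"fingers":50,"delta_pos":[-30,0,-140],"angular":[0,0,0]},
])

```text
clock: 10.55
tool_pos: [0.5432, -0.1499, 0.2054]
orientation: [-180.0, -0.2, 3.1]
force: [0.7, 0.9, -1.6]
opening: 0.0509
gripper_force: 0.0
```

```bash
python3 - <<'E'
from h import *
T,im=snap('wrist','w4'); print(T.round(4)[:3])
print(rings(im))
cv2.imwrite('pics/w4c.png',cv2.resize(im[0:230,180:500,::-1],None,fx=2.5,fy=2.5,interpolation=cv2.INTER_CUBIC))
E
```

```text
[[ 9.986e-01  5.370e-02  3.800e-03  5.432e-01]
 [ 5.370e-02 -9.986e-01  4.000e-04 -1.499e-01]
 [ 3.800e-03 -2.000e-04 -1.000e+00  2.054e-01]]
[(((314.6354064941406, 158.39414978027344), (57.476409912109375, 58.52727508544922), 90.48688507080078), ((314.53692626953125, 158.53939819335938), (65.55032348632812, 66.36709594726562), 13.111848831176758))]
```

View pics/w4c.png

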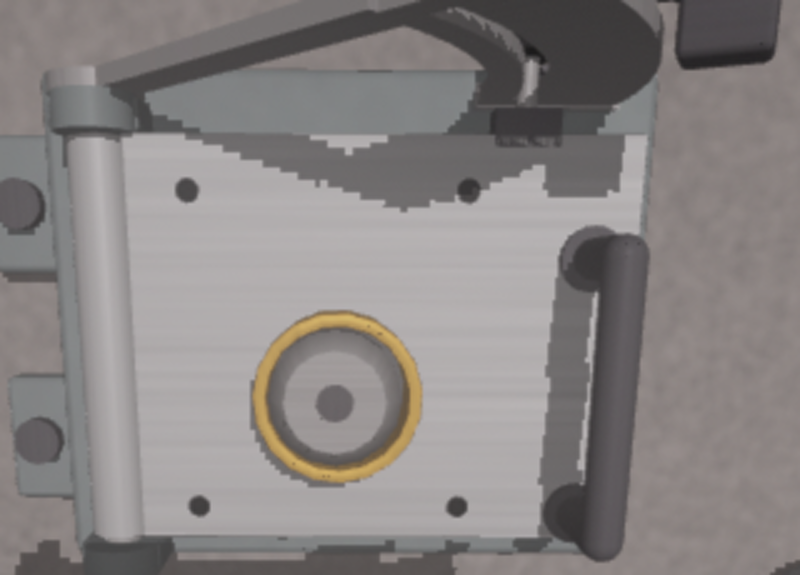

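The crop shows the bush down over the plug with its ring concentric at px (314.5,158.5). The bar runs from crop (627,245) to (602,548). For the clip's angle I'll use the unobstructed scene view.

```bash
python3 - <<'E'
from h import *
im=cv2.imread('pics/scene0.png')[170:240,255:345]
cv2.imwrite('pics/sc.png',cv2.resize(im,None,fx=8,fy=8,interpolation=cv2.INTER_CUBIC))
T=pose()
c=onz('wrist',(314.54,158.5),.08,T); print('bush',c.round(4))
f=lambda u,v:(180+u/2.5,v/2.5)
A=onz('wrist',f(627,245),.088,T);B=onz('wrist',f(602,548),.088,T);print(A,B,np.degrees(np.arctan2(*(A-B)[1::-1])),totool((A+B)/2-T[:3,3],T))
th=np.radians(3.1); ex=np.array([np.cos(th),np.sin(th),0]);ey=np.array([-ex[1],ex[0],0])
print('handle from plug',c-.088*ey, totool(c-.088*ey-T[:3,3],T))
E
```

```text
bush [ 0.5736 -0.1472  0.08  ]
[ 0.6249281  -0.23204725  0.088     ] [ 0.52936284 -0.23722509  0.088     ] 3.1013224791465293 [ 29.67966874  86.6283632  115.71179215]
handle from plug [ 0.57834397 -0.23504767  0.08      ] [ 30.84599427  87.10660131 123.71283603]
```

View pics/sc.png

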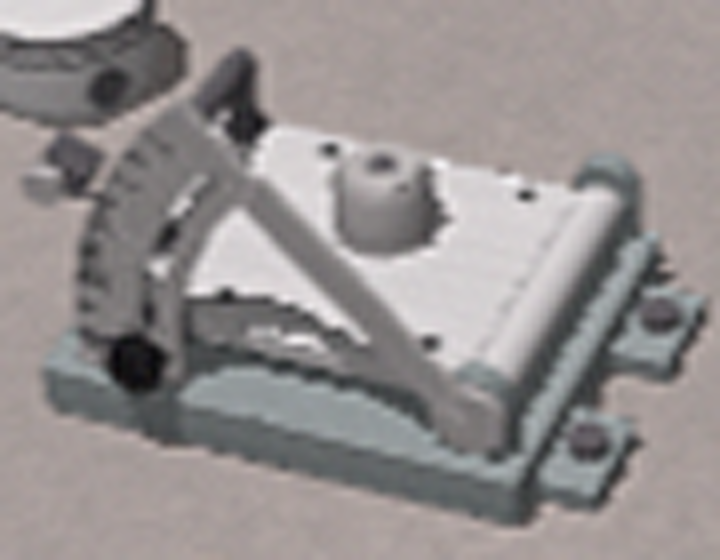

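The scene crop shows the clip block at crop (75,160) with its thumb screw at (40,185) and the knob at (135,362), so the clip is at full-image px of about (265,190).

```bash
python3 - <<'E'
from h import *
th=np.radians(3.1); ex=np.array([np.cos(th),np.sin(th),0]);ey=np.array([-ex[1],ex[0],0]);ez=np.array([0,0,1.])
plug=np.array([.5736,-.1472,.052]); hinge=plug+.08*ey-.006*ez
def fx(X): d=X-hinge; return np.array([d@ex,d@ey,d@ez])*1000
def rep(n,uv,xf,T=None):
    o,d=ray(n,uv,T); P=o+d*((xf-(o-hinge)@ex)/(d@ex)); q=fx(P); print(n,uv,xf,q.round(1),'r',np.hypot(q[1],q[2]).round(1),'ang',np.arctan2(q[2],-q[1]).round(3))
f=lambda u,v:(255+u/8,170+v/8)
for uv in ((75,155),(95,160),(85,180),(60,140)):
    for xf in (.095,.105): rep('scene',f(*uv),xf)
# triangulate clip centre scene / wrist w3 / top
T=np.eye(4);T[:3,:3]=R.from_euler('xyz',[-180,0,4.15],degrees=True).as_matrix();T[:3,3]=[.5425,-.15,.2263]
def tri(a,b):
    (o1,d1),(o2,d2)=a,b; s=np.linalg.lstsq(np.c_[d1,-d2],o2-o1,rcond=None)[0]; p,q=o1+s[0]*d1,o2+s[1]*d2; m=fx((p+q)/2); print('tri',m.round(1),'gap',(np.linalg.norm(p-q)*1e3).round(1),'ang',np.arctan2(m[2],-m[1]).round(3))
s=ray('scene',f(75,160)); tri(s,ray('wrist',(461,17),T)); tri(s,ray('top',(388,171)))
tri(ray('wrist',(461,17),T),ray('top',(388,171)))
# pointer zero: see quadrant knob
E
```

```text
scene (264.375, 189.375) 0.095 [  95.  -171.8   87. ] r 192.6 ang 0.469
scene (264.375, 189.375) 0.105 [ 105.  -165.9   95.4] r 191.4 ang 0.522
scene (266.875, 190.0) 0.095 [  95.  -162.7   86.7] r 184.4 ang 0.49
scene (266.875, 190.0) 0.105 [ 105.  -156.9   95.2] r 183.5 ang 0.545
scene (265.625, 192.5) 0.095 [  95.  -168.4   75. ] r 184.4 ang 0.419
scene (265.625, 192.5) 0.105 [ 105.  -162.6   83.6] r 182.8 ang 0.475
scene (262.5, 187.5) 0.095 [  95. -178.   93.] r 200.8 ang 0.481
scene (262.5, 187.5) 0.105 [ 105.  -172.1  101.4] r 199.7 ang 0.532
tri [  97.7 -172.    87. ] gap 3.0 ang 0.468
tri [  97.7 -174.    86.6] gap 6.3 ang 0.462
tri [ 102.2 -181.    67.6] gap 1.1 ang 0.357
```

Emit:
apply_moves([
  {"fingers":42,"delta_pos":[20,43,0],"angular":[0,0,0]},
  {"fingers":42,"delta_pos":[42,87.5,0],"angular":[0,0,0]},
  {"fingers":42,"delta_pos":[42,87.5,10],"angular":[0,0,0]},
  {"fingers":42,"delta_pos":[42,87.5,50],"angular":[0,0,0]},
  {"fingers":42,"delta_pos":[42,87.5,90],"angular":[0,0,0]},
  {"fingers":42,"delta_pos":[42,87.5,120],"angular":[0,0,0]},
  {"fingers":42,"delta_pos":[42,87.5,136],"angular":[0,0,0]},
  {"fingers":42,"delta_pos":[42,87.5,136],"angular":[0,0,0]},
  {"fingers":42,"delta_pos":[42,87.5,136],"angular":[0,0,0]},
])

```text
clock: 11.5
tool_pos: [0.5892, -0.235, 0.0664]
orientation: [-180.0, 0.1, 3.1]
force: [0.2, 0.2, 0.7]
opening: 0.0419
gripper_force: 0.0
```

Emit:
apply_moves([
  {"fingers":5,"delta_pos":[0,0,0],"angular":[0,0,0]},
  {"fingers":5,"delta_pos":[0,0,0],"angular":[0,0,0]},
  {"fingers":5,"delta_pos":[0,0,0],"angular":[0,0,0]},
  {"fingers":5,"delta_pos":[0,0,0],"angular":[0,0,0]},
  {"fingers":5,"delta_pos":[0,0,0],"angular":[0,0,0]},
])

```text
clock: 12.0
tool_pos: [0.5898, -0.2348, 0.0682]
orientation: [-180.0, -0.1, 3.1]
force: [-0.5, 2.2, 3.5]
opening: 0.013
gripper_force: 30.0
```

Emit:
apply_moves([
  {"fingers":5,"delta_pos":[0,-1,-6.7],"angular":[-2.3,0,0]},
  {"fingers":5,"delta_pos":[0,-2.4,-13.3],"angular":[-4.6,0,0]},
  {"fingers":5,"delta_pos":[0,-4,-20],"angular":[-6.9,0,0]},
  {"fingers":5,"delta_pos":[0,-5.8,-26.5],"angular":[-9.2,0,0]},
  {"fingers":5,"delta_pos":[0,-7.9,-32.9],"angular":[-11.5,0,0]},
  {"fingers":5,"delta_pos":[0,-7.9,-32.9],"angular":[-11.5,0,0]},
])

```text
clock: 12.6
tool_pos: [0.5894, -0.227, 0.1012]
orientation: [168.4, -0.0, 3.2]
force: [3.0, -7.1, -1.9]
opening: 0.013
gripper_force: 30.0
```

Emit:
apply_moves([
  {"fingers":5,"delta_pos":[0,-1,-6.7],"angular":[-2.3,0,0]},
  {"fingers":5,"delta_pos":[0,-2.4,-13.3],"angular":[-4.6,0,0]},
  {"fingers":5,"delta_pos":[0,-4,-20],"angular":[-6.9,0,0]},
  {"fingers":5,"delta_pos":[0,-5.8,-26.5],"angular":[-9.2,0,0]},
  {"fingers":5,"delta_pos":[0,-7.9,-32.9],"angular":[-11.5,0,0]},
  {"fingers":5,"delta_pos":[0,-7.9,-32.9],"angular":[-11.5,0,0]},
  {"fingers":5,"delta_pos":[0,-7.9,-32.9],"angular":[-11.5,0,0]},
])

```text
clock: 13.3
tool_pos: [0.5887, -0.2132, 0.1314]
orientation: [157.1, -0.0, 3.1]
force: [3.0, -5.3, -1.1]
opening: 0.0129
gripper_force: 30.0
```

```bash
python3 - <<'E'
from h import *
T,w=snap('wrist','w5'); T2,s=snap('scene','s5'); np.save('T5.npy',T); print(T.round(4)[:3])
a=cv2.resize(w[0:200,330:640],None,fx=2.5,fy=2.5,interpolation=cv2.INTER_CUBIC)[:300]
b=cv2.resize(s[165:240,255:355],None,fx=4,fy=4,interpolation=cv2.INTER_CUBIC)
a=cv2.resize(w[0:110,330:640],(775,275),interpolation=cv2.INTER_CUBIC)
can=np.zeros((585,800,3),np.uint8); can[:275,:775]=a; can[280:580,:400]=b
cv2.imwrite('pics/c5.png',can[:,:,::-1])
E
```

```text
[[ 9.985e-01  4.990e-02  2.130e-02  5.887e-01]
 [ 5.420e-02 -9.196e-01 -3.891e-01 -2.132e-01]
 [ 2.000e-04  3.897e-01 -9.210e-01  1.314e-01]]
```

View pics/c5.png

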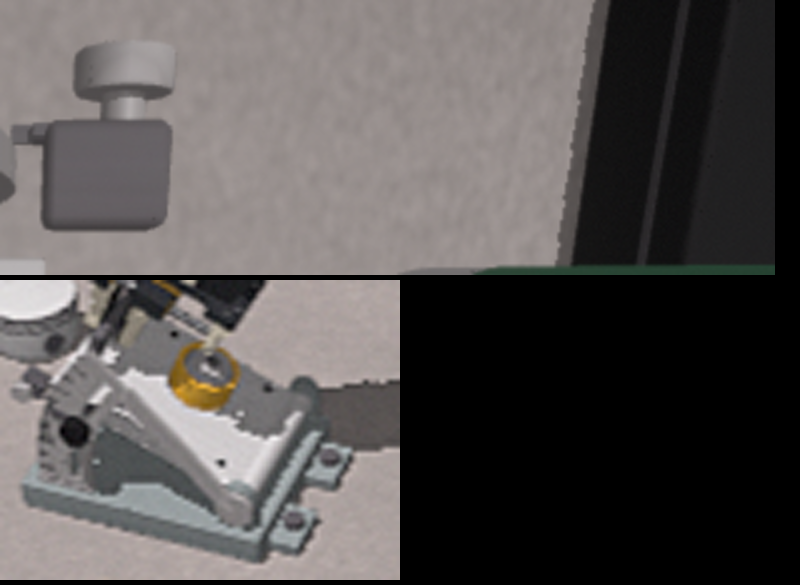

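The wrist view shows the clip block with its screw, and the clip's tip pointing left at px of about (336,53). The scene view shows the bush still seated and the plate raised. One more composite should show the pointer and tip together.

```bash
python3 - <<'E'
import cv2,numpy as np
w=cv2.imread('pics/w5.png');s=cv2.imread('pics/s5.png')
can=np.zeros((560,800,3),np.uint8)
can[:480,:480]=cv2.resize(w[0:160,250:410],None,fx=3,fy=3,interpolation=cv2.INTER_CUBIC)
can[:560,490:798]=cv2.resize(s[175:215,254:276],None,fx=14,fy=14,interpolation=cv2.INTER_CUBIC)
cv2.imwrite('pics/c6.png',can)
E
```

```text
(no output)
```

View pics/c6.png

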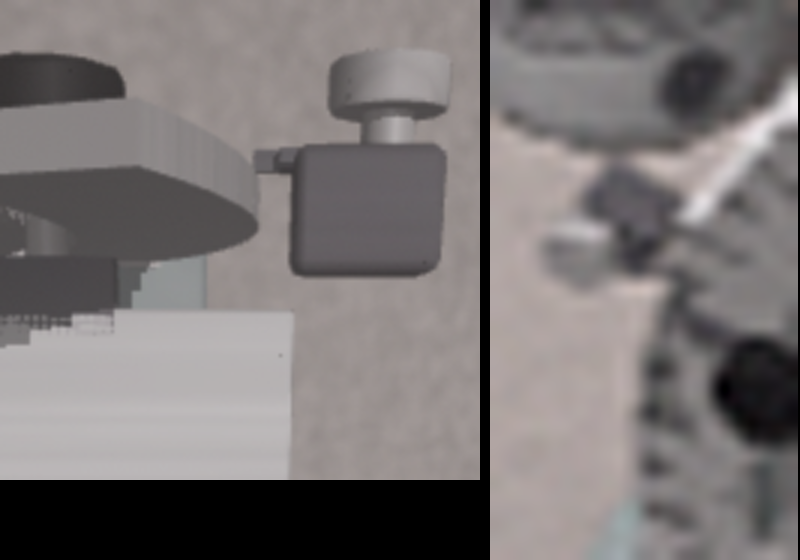

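The left panel shows the clip's nib at px (341.5,53), between the rim and the block. The right panel shows the block at scene px (264.4,189.3) and its inner side at about (267,191). Next I triangulate from the wrist and scene views.

```bash
cat > g.py <<'E'
from h import *
th=np.radians(3.1); ex=np.array([np.cos(th),np.sin(th),0]);ey=np.array([-ex[1],ex[0],0]);ez=np.array([0,0,1.])
plug=np.array([.5736,-.1472,.052]); hinge=plug+.08*ey-.006*ez
def fx(X): d=X-hinge; return np.array([d@ex,d@ey,d@ez])*1000
def tri(a,b,n=''):
    (o1,d1),(o2,d2)=a,b; s=np.linalg.lstsq(np.c_[d1,-d2],o2-o1,rcond=None)[0]; p,q=o1+s[0]*d1,o2+s[1]*d2; m=fx((p+q)/2); print(n,m.round(1),'gap',(np.linalg.norm(p-q)*1e3).round(1),'r',np.hypot(*m[1:]).round(1),'ang',np.arctan2(m[2],-m[1]).round(3))
E
python3 - <<'E'
from g import *
T=np.load('T5.npy'); print('tcp',fx(T[:3,3]).round(1))
W=lambda u,v:ray('wrist',(250+u/3,v/3),T); S=lambda u,v:ray('scene',(254+(u-490)/14,175+v/14))
tri(W(370,210),S(635,215),'block c')
tri(W(275,160),S(675,225),'nib')
tri(W(275,160),S(665,245),'nib2')
tri(W(390,85),S(580,250),'screw')
tri(W(60,75),S(765,388),'knob?')
# knob rays in flat scene vs now, on planes
for n,uv in (('flat',(255+135/8,170+362/8)),('now',(254+275/14,175+388/14))):
    for xf in (.105,.115):
        o,d=ray('scene',uv);P=fx(o+d*((xf-(o-hinge)@ex)/(d@ex)));print(n,P.round(1),np.hypot(*P[1:]).round(1),np.arctan2(P[2],-P[1]).round(3))
# scene calibration check: plug top centre in sc at (380,163), known
print(fx(plug+ez*.034), proj('scene',plug+ez*.034),(255+380/8,170+163/8))
# check scene with the quadrant foot/hinge & bush now
im=cv2.imread('pics/s5.png')[:,:,::-1].copy();m=brass(im);ys,xs=np.nonzero(m[180:220,285:320]);print(xs.mean()+285,ys.mean()+180)
E
```

```text
tcp [  11.5 -146.7   85.4]
block c [  98.2 -172.1   86.5] gap 4.0 r 192.7 ang 0.466
nib [ 104.  -156.6   90.2] gap 0.3 r 180.7 ang 0.523
nib2 [ 104.9 -159.4   84.4] gap 0.0 r 180.3 ang 0.487
screw [ 115.7 -176.2   86.7] gap 1.3 r 196.4 ang 0.457
knob? [ 118.1 -131.9   60.2] gap 4.8 r 145.0 ang 0.428
flat [ 105.  -148.2   -8.7] 148.5 -0.058
flat [ 115.  -142.5    0.8] 142.5 0.006
now [ 105.  -136.7   48.3] 145.0 0.34
now [ 115.  -131.1   57.2] 143.1 0.411
[ 3.96259792e-14 -8.00000000e+01  4.00000000e+01] [302.0828586  190.40603063] (302.5, 190.375)
304.758064516129 190.4758064516129
```

```bash
python3 - <<'E'
from g import *
for f in ('scene0','s5'):
    im=cv2.imread(f'pics/{f}.png'); g=cv2.cvtColor(im,cv2.COLOR_BGR2GRAY); print(f); print(g[184:198,256:274])
w=cv2.imread('pics/w5.png'); g=cv2.cvtColor(w,cv2.COLOR_BGR2GRAY); print(g[48:60:2,326:356])
E
```

```text
scene0
[[134 104 109 106  99 105 110 106 102 101  94  92  93 100 142 179 173 170]
 [170 172 166 134 101  98  92  92 102 102  95  93 136 174 169 170 167 148]
 [165 163 165 167 172 160 117 114 146 172 172 169 167 166 164 162 134 106]
 [165 162 160 161 168 143  91  90 104 137 168 166 168 165 164 148 125 108]
 [161 162 163 166 142  93  84  87  83  88 105 136 166 171 151 120 117 123]
 [159 164 164 153 119  72  85  93  88  85  78  92 140 156 112  76  99 121]
 [159 157 155 153 139  97  86  90  91  90  79 107 149 138 121 111  96 110]
 [161 161 159 170 186 178 129  63  86  89  76 133 147 104 119 123 125 121]
 [164 144 117 119 131 135 114  70  63  50 107 148 123  93 106 118 121 125]
 [163 149 122 119 121 121  98  72  56  80 140 153 117 123 112  95 106 123]
 [162 157 132 121 120 119 122 110  87  98  95  78  99 117 123 122 124 121]
 [164 164 159 147 133 135 157 169 175 177 144  86  79  97 127 118 121 121]
 [163 164 163 165 163 162 161 165 168 161 120  85 112 126 123 119 123 123]
 [160 158 162 163 163 160 162 164 166 142  95  86 107 128 124 119 121 120]]
s5
[[136 108 113 111 104 109 113 107 104 1
[... 1062 characters left out ...]
146 147 148 149 149 148
  148 145 143 141 139 138 136 113  95  94  94  95]
 [130 129 130 136 142 144 145 142 127 108 104 105 105 105 105 105 102  93
   98  99  99  99  96  80  77  83  89  91  91  93]
 [130 129 129 127 127 136 144 144 113 100  99  99  99  99  97  79  74  89
   97  98  99  97  76  69  75  84  92  96  97  97]
 [130 129 129 128 125 125 128 135 116 103 101 101 101 101  98  77  73  73
   75  75  75  72  63  67  76  85  94  97  98  98]
 [130 129 128 127 125 124 125 124 119 102  99  98  99  99  96  77  71  65
   62  61  62  60  61  69  77  86  94  97  97  97]
 [130 129 128 127 125 124 125 124 121 120 138 141 139 137 136 135 134 121
  118 118 114  73  61  69  78  86  95  98  98  98]]
```

```bash
python3 - <<'E'
from g import *
T=np.load('T5.npy')
def P(x,r,a): return hinge+x*ex+r*(-np.cos(a)*ey+np.sin(a)*ez)
for x in (.100,.104,.108):
  for a in (.39,.42,.46,.50): print(x,a,'scene',proj('scene',P(x,.177,a)).round(1),'wrist',proj('wrist',P(x,.177,a),T).round(1))
print('block r.188',[proj('scene',P(.099,.19,a)).round(1) for a in (.42,.46,.5)])
a=cv2.imread('pics/scene0.png').astype(int).sum(2);b=cv2.imread('pics/s5.png').astype(int).sum(2);print(((b-a)//3)[186:200,262:278])
E
```

```text
0.1 0.39 scene [266.4 195.5] wrist [333.4  69.5]
0.1 0.42 scene [266.9 194.5] wrist [333.9  68.3]
0.1 0.46 scene [267.5 193.1] wrist [334.1  66.6]
0.1 0.5 scene [268.3 191.8] wrist [333.7  64.7]
0.104 0.39 scene [265.9 196.2] wrist [333.5  60.7]
0.104 0.42 scene [266.3 195.2] wrist [334.   59.3]
0.104 0.46 scene [267.  193.8] wrist [334.3  57.2]
0.104 0.5 scene [267.7 192.5] wrist [333.8  54.9]
0.108 0.39 scene [265.3 196.9] wrist [333.6  51.9]
0.108 0.42 scene [265.8 195.9] wrist [334.2  50.1]
0.108 0.46 scene [266.4 194.5] wrist [334.4  47.6]
0.108 0.5 scene [267.2 193.2] wrist [334.   44.9]
block r.188 [array([263.6, 192.3]), array([264.3, 190.8]), array([265.1, 189.4])]
[[   5    4    7    7    6    6    5    3   16   39   36    2    0    4
     2    4]
 [   6    2    4    7    4    6   -1   12   38   36    6    2    1    5
     5    5]
 [   4    3    1    5    4    1    7   25   27    5    3    3    1    1
     5    3]
 [   5    1    5    5    3    7   51   58   14   -1    5    1    7    3
     3    2]
 [   4    2    3    3    3   32   43   24    0    6    6    5    3    7
     5    5]
 [   7    0    1    4    5  -43  -39    9    4    3    3    4    1    3
     2    6]
 [   2    6    0    3  -13  -17  -11    7    1    3    5    6    2    6
     5    1]
 [   6    3    2    4  -20  -24    9    5    2    3    4    6    5    2
     2   -1]
 [   3    3    1    6    6    4    7    6    4    5    2    5    3    8
     9   -8]
 [   4   10    6    6    2    0    2    8   -1    8    4    4    4   10
   -13  -24]
 [   6    8    4    2   -8  -19   -2    8    7    6    4    3    8    7
   -92 -141]
 [   5    2    7    6    1   -7  -26  -24   -3    9   10   10    5   -9
   -45  -58]
 [   7    9    6    7    4    8  -33  -61  -43  -15    0   -1    5   20
    20   -9]
 [   7    5    4    6    3   -4  -20  -41  -63  -71  -89  -90  -43   37
    60   24]]
```

Emit:
apply_moves([
  {"fingers":5,"delta_pos":[0,-0.5,-3.4],"angular":[-1.2,0,0]},
  {"fingers":5,"delta_pos":[0,-1.1,-6.7],"angular":[-2.3,0,0]},
  {"fingers":5,"delta_pos":[0,-1.7,-10],"angular":[-3.5,0,0]},
  {"fingers":5,"delta_pos":[0,-1.7,-10],"angular":[-3.5,0,0]},
  {"fingers":5,"delta_pos":[0,-1.7,-10],"angular":[-3.5,0,0]},
  {"fingers":5,"delta_pos":[0,-1.7,-10],"angular":[-3.5,0,0]},
])

```text
clock: 14.0
tool_pos: [0.5884, -0.208, 0.1398]
orientation: [153.6, -0.0, 3.1]
force: [2.7, -5.2, -1.6]
opening: 0.0129
gripper_force: 30.0
```

```bash
python3 - <<'E'
from g import *
T,s=snap('scene','s6'); T,w=snap('wrist','w6'); m=fx(T[:3,3]); print(m.round(1),'phi',np.arctan2(m[2],-m[1])-np.arctan2(23,168), ctrl.get_obs()['orientation'])
for x in (.104,.106): print([proj('scene',hinge+x*ex+.177*(-np.cos(a)*ey+np.sin(a)*ez)).round(1) for a in (.44,.46,.48)])
a=cv2.imread('pics/scene0.png').astype(int).sum(2);b=s.astype(int).sum(2);print(((b-a)//3)[186:202,260:278])
g=cv2.cvtColor(w,cv2.COLOR_RGB2GRAY); print(g[44:62:2,326:352])
print('bush',rings(s))
E
```

```text
[  11.5 -141.5   93.8] phi 0.44925133422208174 [ 1.53595617e+02 -1.12689494e-02  3.05647047e+00]
[array([266.7, 194.5]), array([267. , 193.8]), array([267.4, 193.1])]
[array([266.4, 194.8]), array([266.7, 194.2]), array([267.1, 193.5])]
[[   8    6    6    3    7    6    7    6    2    6   26   48   37    1
     0    4    5    5]
 [   3    3    4    3    3    8    3    7    3   39   62   27    4    1
     5    2    3    6]
 [   4    8    3    1    3    5    6    3    3   21   30    4    4    3
     3    3    4    5]
 [   2    6    6    3    1    4    5   -8  -24   -8   12    1    4    1
     4    0    4    4]
 [   7    0    6    4    2    6    2   30   23   -8    4    3    5    5
     0    6    4    5]
 [   4    4    6    3    3    2    5   -1    3    3    4    1    3    6
     0    3    1    5]
 [   3   10    1    3    0    4    3    9    7    4    4    4    3    5
     1    8    5    2]
 [   5    6    7    0    4    2    6    7    6    5    5    6    4    4
     8    3   11    2]
 [   4    1    4    2   -1    4    8    4    4    6    4    6    2    3
     2   10   12  -53]
 [   1  
[... 947 characters left out ...]
46
  146 145 145 146 147 147 147 148]
 [134 136 137 145 151 153 153 154 152 149 146 145 145 146 146 146 146 146
  145 146 146 147 149 149 149 147]
 [134 135 131 131 134 147 152 151 148 145 143 142 141 142 142 141 134 133
  134 134 134 136 134 115  97  94]
 [134 135 132 131 131 132 132 121 106 102 103 102 103 102  99  93  98 102
  101 102  99  79  73  80  88  94]
 [135 135 132 132 131 132 130 126 115 103 101 100 100  97  77  74  96 101
  100  98  89  69  72  81  89  98]
 [134 135 132 132 131 132 130 128 126 116 105 103 101  79  73  71  75  75
   72  71  63  64  72  81  91  98]
 [135 135 133 132 131 132 131 128 127 124  98  93  94  92  89  75  71  70
   67  61  61  65  72  82  91  99]]
bush []
```

Emit:
apply_moves([
  {"fingers":5,"delta_pos":[0,-0.1,-0.8],"angular":[-0.3,0,0]},
  {"fingers":5,"delta_pos":[0,-0.1,-0.8],"angular":[-0.3,0,0]},
  {"fingers":5,"delta_pos":[0,-0.1,-0.8],"angular":[-0.3,0,0]},
  {"fingers":5,"delta_pos":[0,-0.1,-0.8],"angular":[-0.3,0,0]},
  {"fingers":5,"delta_pos":[0,-0.1,-0.8],"angular":[-0.3,0,0]},
  {"fingers":5,"delta_pos":[0,-0.1,-0.8],"angular":[-0.3,0,0]},
])

```text
clock: 14.7
tool_pos: [0.5883, -0.2076, 0.1404]
orientation: [153.3, -0.0, 3.0]
force: [3.2, -5.2, -1.3]
opening: 0.013
gripper_force: 30.0
```

```bash
python3 -c "
from plant import ctrl
print(ctrl.close_job())"
```

```text
the job is handed in; nothing more can be done
None
```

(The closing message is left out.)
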